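# Load a praline mould under the sprung roller of a vibrating table

## Robot

A 7-joint arm with a two-finger parallel gripper is mounted at the origin on a cart in front of the work surface, level with it; the furniture and walls round the work are solid. World frame = base frame: x ahead of the robot, y to its left, z up, the work surface at z = 0. Lengths are in mm, angles in rad, forces in N, time in s.
With the tool pointing down it reaches from about 400 to 850 mm from the base axis. Payload 6.9 kg.
Tool frame: the origin (TCP) lies midway between the tips of the shut fingers; the grasp point (between the pads) lies 19 mm behind it; z points along the fingers, y is the line along which they close (so a half turn about z gives the same grasp; the last joint's range is limited). The gripper opens to 85 mm and grips with 20 to 120 N. Pads are 22 mm wide; open, the fingers measure 114 mm over their backs; the gripper's body (76 mm by 85 mm) begins 54 mm behind the grasp point. The pads swing forward as they close: fully open they stand 13 mm farther back than shut.
Start: joints at [1.373, 0.507, -0.238, 1.5, 0.126, 1.149, -0.155], TCP at [186.342, -596.564, 231.275] pointing down, gripper open.
Joint ranges: [-3.08, 3.08], [-0.24, 2.05], [-1.43, 1.35], [0, 2.5], [-1.52, 4.66], [0.17, 1.96], [-2.89, 2.89]. Speed limits (rad/s): [2.39, 2.39, 3.14, 3.14, 3.14, 3.14, 3.14].

## Interface

Orientations are given as a unit quaternion [w, x, y, z].
In Python, from plant import * gives the robot as it stands. Calls block until the motion is done:
- move_ptp(position, orientation): joint-space move of the TCP to a pose.
- move_l(position, rot=None, rate=150): straight line of the TCP; rot=None keeps the orientation; rate is the mean speed in mm/s.
- movej(angles): joint-space move.
- grip(opening, newtons=None): opening from 0.0 (shut) to 1.0 (fully open); newtons is the grip in N (None keeps the last); returns when the fingers have stopped.
- hold(seconds).
- solve_ik(position, orientation): joint angles nearest the present ones, or None.
- sense(): the state.
- read_camera(name): name is "scene" or "top"; returns a dict with "img" (420x560x3 uint8, red, green, blue), "z_map" (420x560 float32, mm along the optical axis (not along the pixel's ray), 0 where there is no reading), "vertical_fov" (degrees; the focal length in pixels is half the picture's height over the tangent of half this angle, whatever the lens; pixels are square), "cx", "cy" (the principal point, pixels), "k1" (the pictures are not rectified: a ray, as slopes to the right and down, at radius r is drawn at 1 + k1 r^2 times it, then the intrinsics apply), "cam_to_world" (4x4, takes a point from camera to world coordinates). Camera axes: x right, y down, z forward; pixel columns grow to the right and rows downward; lengths in mm; the calibration is good to about 2 mm. A picture is of the moment at which its call begins.
A pose or a line that the arm cannot do raises Unreachable and nothing moves.
- job_done(): hands the job in; it is judged then, once.
Trained networks look in a picture, given as the dict that the camera call returned (one of the last four; its "shot" number tells which), for a name from the list of things; names that differ only in an ending like _2 or _b are one class to them, and where a whole thing is asked for, a point or a joint stands for the part that bears it (a point fixed in the world has none). Each returns a list of dicts, best first, with "p" (0 to 1); they miss things now and then, are a little off and sometimes report something else, mostly with a low value. They report only what shows in the picture. A call takes as long as a camera call.
- look_for(picture, label): "xy" ([column, row] in pixels, amid what is visible of it).
The state is a dict: "time": time; "joint_positions": joint angles; "qvel": joint speeds; "joint_efforts": joint torques, N m; "eef_pos": TCP position; "ee_rot": TCP orientation; "force": force on the tool from outside, world axes, zero at the start; "torque": the same for the moment, N m; "opening": opening from 0.0 (shut) to 1.0 (fully open); "grasp_force": force on a finger pad.
Only numpy, scipy, OpenCV 4.12 (cv2) and the standard library are available. Lean on these libraries where they do the work, as an engineer would, in place of code of your own. Each camera call takes 0.05 s, during which the arm holds its last target. There are 200 camera calls.

## Task

Load the praline mould (the one with six round cavities) flat on the deck of the vibrating table: slide it end first between the guide rails, push the sprung roller up with its end and carry on until it meets the end stop and the roller has dropped behind the raised bead of that end, then let go and leave it held down there. Feel your way gently to the stop without ramming or forcing anything, and leave the bar mould, the tart dish and the chocolate shell cup where they are.

Things in the scene. Friction and masses are not known exactly. Their poses are not given: they have to be found in the camera images.
- praline_mould: grey rigid chocolate mould with six round cavities in two rows, 110 to 220 g. 130 mm long (its x axis), 58 mm wide (y); origin at the centre of its underside, z up. Middle field 22 mm high. Take it across its width 45 mm from the centre, near the end that trails, fingertips 8 mm or more above its underside to clear the guide rails
- mould_end (a point): middle of the upper edge of the praline mould's upright end face, 65 mm from its centre along +x, 12 mm above its underside. From there the end slopes up inward at 50 degrees to a raised cross bead: its flat top, 27 mm high, spans 52.4 to 48.0 mm from the centre; inside it the field is 22 mm high. Both ends are alike
- bar_mould: the other grey mould, same outside shape and size, but with three oblong bar cavities; it stays where it is. The moulds lie side by side to the right of the table, long sides towards each other, either one nearer to it
- vibrating_table: low vibrating table, fixed: grey base with a black control strip at the front, steel deck 240 x 150 mm (x, y) whose top is 55 mm above the origin. Origin under its centre on the worktop; x axis along the deck from the open front edge, where moulds enter, to the back; z up. On the back half stands a steel bracket, up to 0.1 m above the worktop, with the end stop and the hold-down arm
- deck_mouth (a point): middle of the mouth of the guide rails, on the deck top, at x = -52 mm of the table. The rails are 7 mm high: from 82 mm apart at the mouth they close in over 24 mm to 63 mm inside width, and so run on straight for 75 mm along the table's x
- stop_nearest (a point): point on the deck top at x = +12 mm of the table: the end stop's face, 11 mm high, 50 mm wide, stands here or up to 25 mm further back. The bracket is bolted anywhere in that slot; its place is not measured: feel for it. The stop does not yield. The mould is home when its end face meets it. The mould must not be forced: push under 20 N, slowly, and do not bear down on it
- hold_down (a joint): angle of the sprung arm (rad), growing as pushed up. Its free white cross roller, 18 mm thick, 42 mm long, has its axle 26 mm in front of the stop's face, 75 mm from the pivot. 0 at rest (underside 18 mm above the deck), 0.12 on the bead, 0.053 dropped behind it. Springs down with 4 to 7 N. A mould sliding in meets it 25 mm before home; pushing it up takes 8 to 15 N, less after the bead
- tart_dish: small fluted foil tart dish, 83 mm across and 33 mm high, a bystander behind the moulds
- cocoa_shell_0: small brown open chocolate shell cup, 41 mm across and 20 mm high, a bystander behind the moulds (beside it lies a shell turned over)

How it is judged:
By the outcome, as a careful person would: the job done as asked, in the order asked, and still so for the second after the job is handed in, with the robot touching nothing.
It also fails if it takes over 54 s, if anything falls off the work surface, if the arm or the gripper's body presses on something with over 40 N, if the wrist force passes 120 N, or if a joint passes its speed limit or range.

## Working session

There is one attempt and no reset: what is moved stays moved. The work goes in short steps, each a Python script; the robot and the scene stay as the last script left them, time stands still between calls to the robot, and variables do not carry over. Pictures are saved under pics/ and viewed, at most 10 in all, crops included, and the job is handed in when it is done.

```bash
mkdir -p pics; ls
cat > h.py <<'E'
from plant import *
import numpy as np, cv2
def save(d,n): cv2.imwrite('pics/'+n,cv2.cvtColor(d['img'],cv2.COLOR_RGB2BGR))
def cloud(d):
    h,w=d['z_map'].shape; f=h/2/np.tan(np.radians(d['vertical_fov'])/2)
    u,v=np.meshgrid(np.arange(w),np.arange(h))
    K=np.array([[f,0,d['cx']],[0,f,d['cy']],[0,0,1.]])
    p=np.stack([u,v],-1).reshape(-1,1,2).astype(np.float64)
    s=cv2.undistortPoints(p,K,np.array([d['k1'],0,0,0,0.])).reshape(h,w,2)
    z=d['z_map'][...,None].astype(float)
    c=np.concatenate([s*z,z,np.ones_like(z)],-1)
    T=np.array(d['cam_to_world']); P=(c@T.T)[...,:3]; P[d['z_map']==0]=np.nan
    return P
E
python3 - <<'E'
from h import *
s=sense(); print(s['time'],s['eef_pos'],s['ee_rot'],s['force'],s['opening'])
for n in('scene','top'):
    d=read_camera(n); save(d,n+'0.png'); P=cloud(d); np.savez(''+n+'0.npz',P=P,img=d['img'])
    print(n,d['vertical_fov'],d['k1'],d['cx'],d['cy'],np.round(d['cam_to_world'],3).tolist())
    for l in('praline_mould','bar_mould','vibrating_table','mould_end','deck_mouth','hold_down','tart_dish','cocoa_shell_0'):
        for r in look_for(d,l)[:3]:
            c,w=map(int,np.round(r['xy'])); print(l,round(r['p'],2),c,w,np.round(P[w,c],1))
E
```

```text
pics
plant.py
0.0 [ 186.16496853 -596.1077563   230.4333009 ] [-8.71934561e-04  9.88558244e-01  1.50837051e-01 -1.46931887e-04] [-0.00137539  0.42216519  0.15445103] 1.000065425416145
scene 42.8693510597033 0.03878050564536414 283.0725663600283 215.0123380746699 [[-0.852, -0.248, 0.46, 59.826], [-0.522, 0.444, -0.728, 666.492], [-0.024, -0.861, -0.508, 623.431], [0.0, 0.0, 0.0, 1.0]]
praline_mould 0.58 355 193 [ 512.6 -371.5   18.3]
bar_mould 0.58 340 236 [ 458.2 -181.2   21. ]
vibrating_table 0.86 204 276 [588.2  98.1  52.7]
mould_end 0.72 355 194 [ 511.9 -370.3   16.3]
deck_mouth 0.57 206 278 [581.9 100.4  52.3]
hold_down 0.62 199 248 [606.3  82.6  97.3]
tart_dish 0.77 307 171 [ 679.3 -436.     9.9]
tart_dish 0.74 335 239 [ 462.2 -166.3   20.8]
cocoa_shell_0 0.73 295 189 [ 662.8 -345.6    2.7]
top 53.820172608664684 -0.06721981833113042 279.3346998708784 205.6506808242994 [[0.025, -0.994, 0.102, 462.302], [-1.0, -0.025, 0.002, -150.296], [0.001, -0.102, -0.995, 1001.46], [0.0, 0.0, 0.0, 1.0]]
praline_mould 0.71 374 227 [ 517.  -374.1   24.3]
bar_mould 0.93 298 241 [ 480.  -195.2    7.3]
vibrating_table 0.63 178 183 [598.8  76.1 102.3]
mould_end 0.85 374 229 [ 512.3 -374.2   23.8]
mould_end 0.66 175 175 [616.8  84.2 100.5]
deck_mouth 0.6 181 185 [595.1  70.3  98.2]
hold_down 0.71 177 180 [606.3  80.   97.1]
tart_dish 0.56 388 168 [ 6.650e+02 -4.144e+02 -4.000e-01]
cocoa_shell_0 0.48 360 168 [ 661.9 -343.7    5.3]
```

View pics/top0.png

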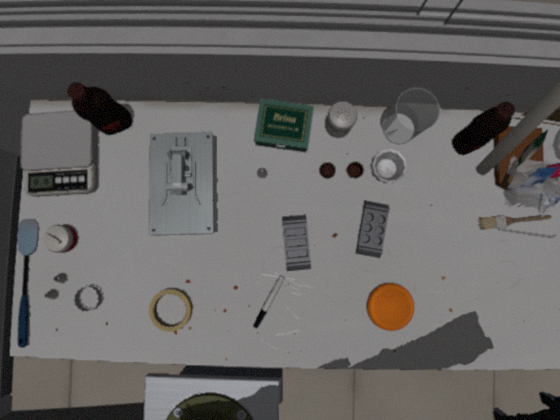

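View pics/scene0.png

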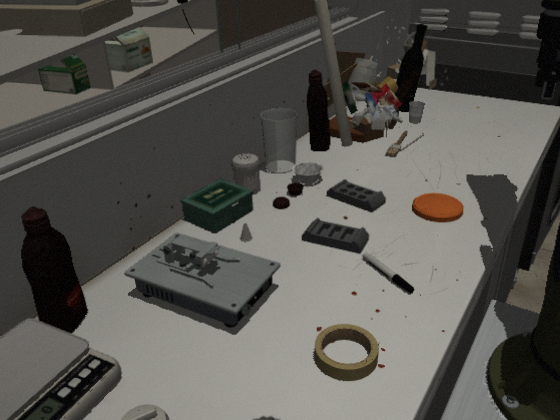

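The top view shows the praline mould at about (372,228), the bar mould at (296,242) and the table at (182,184). The bracket is on the side away from the robot, so the mouth faces the robot. Next I'll fit poses from both views.

```bash
cat > fit.py <<'E'
from h import *
def rect(P,m):
    r=cv2.minAreaRect(P[m][:,:2].astype(np.float32)); return np.round(r[0],1),np.round(r[1],1),round(r[2],2)
def clean(m,k=1):
    n,l,s,_=cv2.connectedComponentsWithStats(m.astype(np.uint8)); i=1+np.argmax(s[1:,4]); return l==i
if __name__=='__main__':
    for n in('top','scene'):
        P=np.load(n+'0.npz')['P']; Z=P[...,2]; X=P[...,0];Y=P[...,1]
        tab=(abs(X-420)<120)&(abs(Y+100)<30)
        print(n,'work z',np.nanmedian(Z[tab]))
        for nm,c,r,(a,b) in(('pral',(510,-372),95,(12,40)),('bar',(478,-187),95,(12,40)),('table',(590,75),170,(45,66))):
            m=clean((np.hypot(X-c[0],Y-c[1])<r)&(Z>a)&(Z<b))
            q=P[m]; print(nm,m.sum(),rect(P,m),np.round(np.percentile(q[:,2],[5,50,95]),1))
            if nm=='table':
                e=clean((np.hypot(X-c[0],Y-c[1])<170)&(Z>50)&(Z<60)); print('deck z',np.median(Z[e]),rect(P,e))
    d=np.load('top0.npz'); im=d['img'][:,:,::-1]
    a=cv2.resize(im[120:250,140:225],None,fx=4.6,fy=4.6,interpolation=cv2.INTER_CUBIC)
    b=cv2.resize(im[190:280,270:400],None,fx=3,fy=3,interpolation=cv2.INTER_CUBIC)
    o=np.zeros((598,785,3),np.uint8); o[:a.shape[0],:391]=a[:598,:391]; o[:270,393:783]=b
    s=np.load('scene0.npz')['img'][:,:,::-1][220:330,120:290]; s=cv2.resize(s,None,fx=2.3,fy=2.3,interpolation=cv2.INTER_CUBIC); o[280:280+s.shape[0],393:393+s.shape[1]]=s[:,:391]
    cv2.imwrite('pics/crop1.png',cv2.convertScaleAbs(o,alpha=1.6))
E
python3 fit.py
```

```text
top work z 0.07399223723615478
pral 1021 (array([ 513.5, -372.6]), array([ 57.5, 130.5]), 80.69) [14.2 21.5 27. ]
bar 908 (array([ 476.6, -190.4]), array([129.1,  58.2]), 6.69) [15.6 22.1 27.7]
table 5773 (array([607.2,  81.5]), array([240.5, 149.7]), 2.66) [52.3 55.2 59.7]
deck z 55.117027337633544 (array([607.2,  81.5]), array([240.5, 149.7]), 2.66)
scene work z -0.5356466527509838
pral 841 (array([ 511. , -373.9]), array([ 66., 129.]), 81.57) [13.4 21.8 27.9]
bar 959 (array([ 473.7, -191.1]), array([129.6,  64.7]), 5.19) [12.7 20.3 25.9]
table 6139 (array([605. ,  81.4]), array([241.5, 153.6]), 3.36) [51.1 54.2 59.6]
deck z 54.20253933309493 (array([605. ,  81.4]), array([241.5, 153.6]), 3.36)
```

View pics/crop1.png

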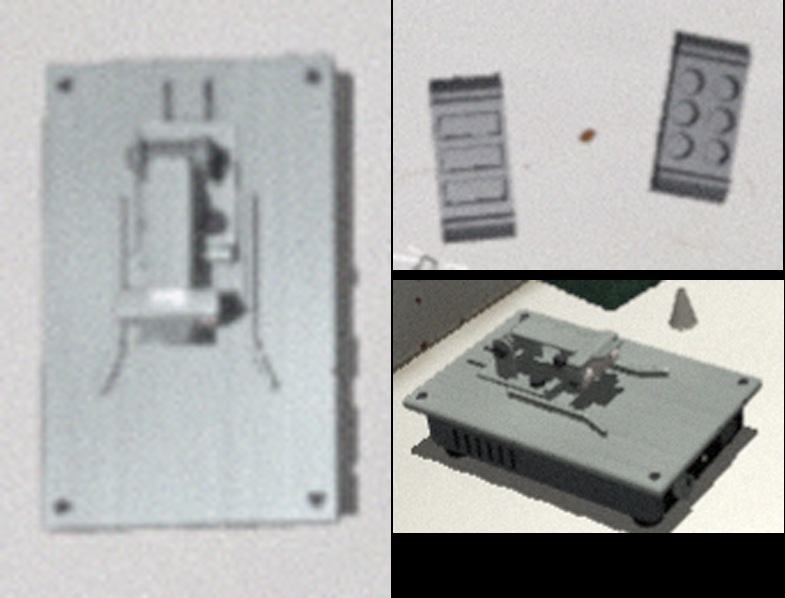

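The praline mould is the one on the right, with its long axis at -9.3°. The table's yaw is about +2.7 to 3.4° and its mouth faces the robot. The heights match the text: deck 55, field 22, bead 27. I'll pick the mould up, hover it in front of the mouth and re-measure there.

```bash
cat >> h.py <<'E'
def Q(deg): a=np.radians(deg)/2; return [0,np.cos(a),np.sin(a),0]
def rp(c,deg,x,y=0.):
    a=np.radians(deg); return np.array([c[0]+x*np.cos(a)-y*np.sin(a),c[1]+x*np.sin(a)+y*np.cos(a)])
def st(t=''):
    s=sense(); print(t,round(s['time'],2),np.round(s['eef_pos'],1),'F',np.round(s['force'],1),'op',round(s['opening'],3),'g',round(s['grasp_force'],1)); return s
E
python3 - <<'E'
from h import *
# table edges from the top view
P=np.load('top0.npz')['P']; Z=P[...,2]
m=(np.hypot(P[...,0]-607,P[...,1]-81)<170)&(Z>51)&(Z<60); q=P[m][:,:2]
a=np.radians(2.7); R=np.array([[np.cos(a),np.sin(a)],[-np.sin(a),np.cos(a)]]); l=(q-[607.2,81.5])@R.T
for s in(1,-1):
    b=[]; 
    for x in range(-110,110,5):
        k=abs(l[:,0]-x)<4; b.append((x,s*np.percentile(s*l[k,1],99)))
    b=np.array(b); f=np.polyfit(b[:,0],b[:,1],1); r=abs(b[:,1]-np.polyval(f,b[:,0])); f=np.polyfit(b[r<2,0],b[r<2,1],1); print('edge',s,np.degrees(f[0]),f[1])
c=(513.3,-372.8); d=-9.3; g=rp(c,d,-45); q=Q(d)
move_ptp([*g,110],q); st('above')
move_l([*g,3.5],rate=120); s=st('down'); grip(0.0,40); st('grip')
move_l([*g,125],rate=120); st('up')
T=(606.7,81.5); t=rp(T,2.9,-150); print(t)
move_ptp([*t,125],Q(2.9)); st('hover')
for n in('top','scene'):
    d=read_camera(n); np.savez(n+'1.npz',P=cloud(d),img=d['img']); save(d,n+'1.png')
E
```

```text
edge 1 0.9215368531110456 72.14047871675821
edge -1 0.4346457700320566 -73.25607467684328
above 2.33 [ 468.2 -366.9  110.3] F [-1.2  0.1  0.5] op 0.997 g 0.0
down 3.38 [ 469.3 -365.9    4.2] F [ 0.2  0.4 -0.5] op 0.999 g 0.0
grip 3.75 [ 469.3 -366.     4.5] F [-0.4 -0.3  5. ] op 0.667 g 43.2
up 4.92 [ 468.4 -365.2  124.2] F [-0.5 -0.  -2. ] op 0.667 g 42.9
[456.89209642  73.91105899]
hover 6.53 [457.4  72.7 125. ] F [ 0.6 -0.3 -1.7] op 0.668 g 43.0
```

Run:
```python
from fit import *
for n in('top','scene'):
    D=np.load(n+'1.npz'); P=D['P']; X,Y,Z=P[...,0],P[...,1],P[...,2]
    m=(abs(X-(502 if n=='top' else 515))<75)&(abs(Y-76)<40)&(Z>133-6)&(Z<149)
    mm=m; q=P[mm]; print(n,mm.sum(),rect(P,mm),np.round(np.percentile(q[:,2],[2,25,50,75,95]),1))
    k=(Z>136)&(Z<141)&(abs(X-510)<40)&(abs(Y-76)<35); A=np.c_[P[k][:,:2]-[502,76],np.ones(k.sum())]; print('tilt',np.linalg.lstsq(A,P[k][:,2],rcond=None)[0])
a=cv2.resize(np.load('top1.npz')['img'][:,:,::-1][120:270,135:230],None,fx=4,fy=4,interpolation=cv2.INTER_CUBIC)
b=cv2.resize(np.load('scene1.npz')['img'][:,:,::-1][170:330,115:295],None,fx=2.2,fy=2.2,interpolation=cv2.INTER_CUBIC)
o=np.zeros((600,790,3),np.uint8); o[:,:380]=a; o[:b.shape[0],385:385+b.shape[1]]=b
cv2.imwrite('pics/crop2.png',cv2.convertScaleAbs(o,alpha=1.6))
# rails: points above deck in the first views, table frame
for n in('top','scene'):
    P=np.load(n+'0.npz')['P']; a=np.radians(3.2); l=(P[...,:2]-[606.7,81.5])@np.array([[np.cos(a),-np.sin(a)],[np.sin(a),np.cos(a)]])
    Z=P[...,2]; k=(Z>58.5)&(Z<65)&(abs(l[...,1])<50)&(abs(l[...,1])>25)
    for x in range(-60,55,10):
        j=k&(abs(l[...,0]-x)<5); y=l[j][:,1]
        print(n,x,j.sum(),*[np.round(np.median(y[y*s>0]),1) if (y*s>0).any() else None for s in(1,-1)])
```

```text
top 1036 (array([503.8,  76.1]), array([129.4,  58.2]), 1.98) [127.4 135.2 141.4 143.1 146.6]
tilt [6.03883768e-03 5.58982675e-03 1.39736108e+02]
scene 1442 (array([501. ,  72.8]), array([ 77.9, 125.4]), 85.63) [128.  135.8 140.6 142.4 146.6]
tilt [ 6.54115643e-03 -1.83085326e-02  1.39352243e+02]
top -60 3 45.3 -39.1
top -50 14 42.7 -41.4
top -40 23 39.8 -38.7
top -30 16 35.9 -33.8
top -20 12 33.3 -34.3
top -10 12 34.0 -33.2
top 0 13 34.7 -34.3
top 10 19 34.1 -34.2
top 20 17 34.1 -34.6
top 30 18 34.7 -33.5
top 40 11 33.3 -34.2
top 50 5 43.1 -33.7
scene -60 0 None None
scene -50 22 41.8 -40.3
scene -40 23 38.5 -36.9
scene -30 25 35.3 -34.4
scene -20 23 34.2 -34.2
scene -10 18 34.3 -32.7
scene 0 11 33.8 None
scene 10 14 34.5 None
scene 20 11 33.4 None
scene 30 12 34.5 None
scene 40 12 34.1 None
scene 50 2 33.4 None
```

View pics/crop2.png

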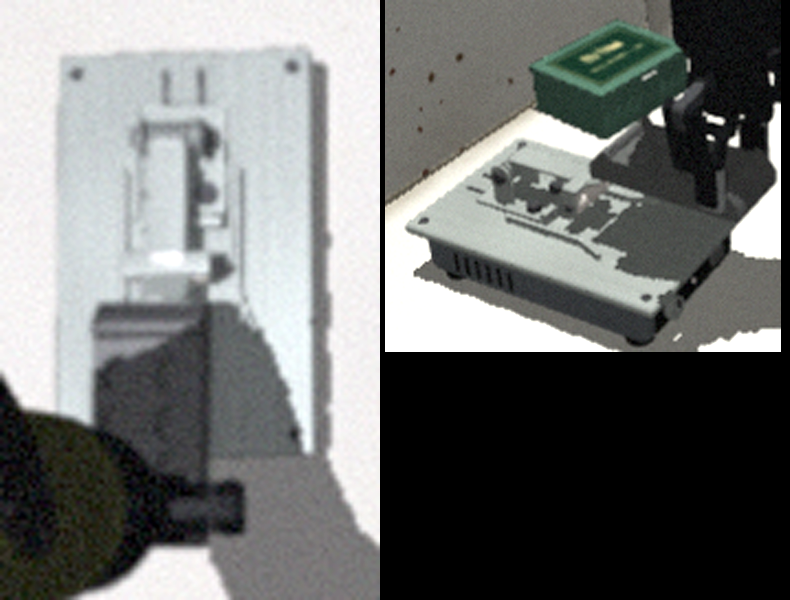

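The rails fit yaw 3.2° with the centreline within 0.2 mm of my table frame. The held mould is about 0.3 mm off that line. Next I'll lower it until it gently touches the deck, then slide it into the mouth with the force guarded.

```bash
cat >> h.py <<'E'
T=(606.7,81.5); YAW=3.2
def W(x,z,y=0.1): return [*rp(T,YAW,x,y),z]
def F(n=5):
    f=[]
    for _ in range(n): f.append(sense()['force']); hold(0.01)
    f=np.mean(f,0); a=np.radians(YAW); return np.array([f[0]*np.cos(a)+f[1]*np.sin(a),-f[0]*np.sin(a)+f[1]*np.cos(a),f[2]])
E
python3 - <<'E'
from h import *
move_l(W(-152,100),rot=Q(YAW),rate=100); move_l(W(-152,64),rate=80); hold(.2)
b=F(10); print('base',b)
z=64
while z>55:
    z-=.5; move_l(W(-152,z),rate=25); f=F()
    if f[2]-b[2]>2: break
print('contact z',z,f-b); st()
x=-152
while x<-126:
    x+=2; move_l(W(x,z),rate=25); f=F(3)
    d=f-b
    if d[2]>4: z+=.3
    if abs(d[0])>5 or abs(d[1])>6: print('guard'); break
    print(x,round(z,1),np.round(d,1))
st()
np.save('st.npy',[x,z,*b])
d=read_camera('scene'); np.savez('scene2.npz',P=cloud(d),img=d['img']); 
e=read_camera('top'); np.savez('top2.npz',P=cloud(e),img=e['img'])
a=cv2.resize(e['img'][:,:,::-1][120:270,135:230],None,fx=4,fy=4,interpolation=cv2.INTER_CUBIC)
c=cv2.resize(d['img'][:,:,::-1][170:330,115:295],None,fx=2.2,fy=2.2,interpolation=cv2.INTER_CUBIC)
o=np.zeros((600,790,3),np.uint8); o[:,:380]=a; o[:c.shape[0],385:385+c.shape[1]]=c
cv2.imwrite('pics/crop3.png',cv2.convertScaleAbs(o,alpha=1.8))
E
```

```text
base [ 0.19154157 -0.02693607 -1.92963711]
contact z 59.0 [-2.31226005 -0.08444311  6.47734281]
 10.83 [454.9  73.1  59.3] F [-3.  -0.2  4.7] op 0.669 g 43.8
guard
 11.11 [455.7  73.1  59.2] F [-4.8 -0.4  9.6] op 0.668 g 44.3
```

View pics/crop3.png

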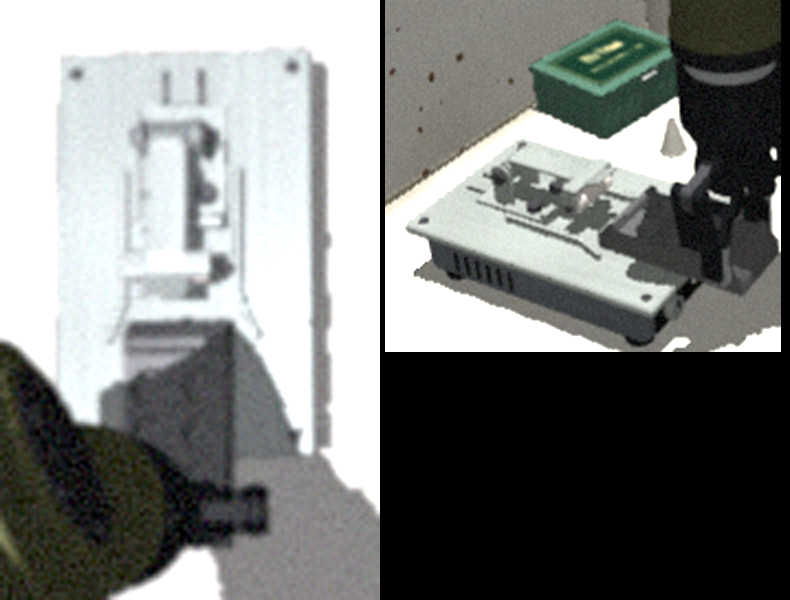

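The mould is centred in the mouth: its edges are at columns 127–233 and the rail mouth at 112–260, which agree once I correct for parallax. The guard tripped because it was bearing down slightly too hard. I'll ease z up and continue with fine trimming.

```bash
cat > slide.py <<'E'
from h import *
import sys
def slide(x,z,b,xmax,dx,rate,fmax,fz=(0.5,2.5),n=3,log=2):
    i=0; prev=[]
    while x<xmax-1e-6:
        x+=dx; move_l(W(x,z),rate=rate); d=F(n)-b; i+=1
        if d[2]>fz[1]: z+=min(.3,.08*(d[2]-fz[1])+.05)
        elif d[2]<fz[0]: z-=.06
        if i%log==0: print(round(x,1),round(z,2),np.round(d,1))
        if d[0]<-fmax or abs(d[1])>6: print('stop',round(x,2),np.round(d,1)); break
    np.save('st.npy',[x,z,*b]); return x,z
E
python3 - <<'E'
from slide import *
v=np.load('st.npy'); x,z,b=v[0],59.3,v[2:]
for _ in range(8):
    move_l(W(x,z),rate=20); d=F(); print(round(z,2),np.round(d,1))
    if d[2]<2.5: break
    z+=.12
x,z=slide(x,z,b,-126,1.5,30,5); st()
E
```

```text
59.3 [-4.4 -0.2  6.6]
59.42 [-4.4  0.1  4.9]
59.54 [-0.9 -0.2 -0. ]
-147.0 59.54 [ 0.3 -0.3  0.5]
-144.0 59.48 [-0.6  0.1  0.5]
-141.0 59.48 [-0.2 -0.5  1. ]
-138.0 59.48 [-0.1 -0.   1.4]
-135.0 59.48 [-0.6 -0.4  1.2]
-132.0 59.48 [-0.2  0.1  1.5]
-129.0 59.48 [-0.5  0.4  1.1]
-126.0 59.48 [ 0.1 -0.1  1. ]
 16.48 [481.1  74.6  59.5] F [ 0.   0.2 -0.7] op 0.666 g 43.2
```

Run:
```python
from slide import *
v=np.load('st.npy'); x,z,b=v[0],v[1],v[2:]
x,z=slide(x,z,b,-95,.8,18,4,fz=(0.2,2.5),log=6); x0=x; print('roller?',x0)
x,z=slide(x,z,b,x0+12,.6,15,16.5,fz=(-1,3),log=2); st()
```

```text
stop -122.0 [-4.5  0.6  5. ]
roller? -122.00000000000001
-120.8 59.98 [-7.   0.4  4.4]
-119.6 60.27 [-9.   1.1  4.7]
-118.4 60.44 [-10.8   0.7   3.2]
-117.2 60.64 [-11.6   0.7   3.1]
-116.0 60.7 [-11.4   0.5   2.8]
-114.8 60.7 [-11.5   0.9   2.6]
-113.6 60.8 [-12.8   1.3   3.6]
-112.4 60.8 [-10.2   1.    2.2]
-111.2 60.8 [-8.4  0.6  1.1]
-110.0 60.8 [-7.   0.9  1. ]
 23.36 [494.7  75.2  60. ] F [-7.  -0.2 -0.9] op 0.669 g 43.1
```

Run:
```python
from slide import *
v=np.load('st.npy'); x,z,b=v[0],v[1],v[2:]
x,z=slide(x,z,b,-101,.6,15,10,fz=(0.2,2.5),log=2)
x,z=slide(x,z,b,-92,.3,10,8,fz=(-.5,3),n=4,log=2); st()
for n in('top','scene'):
    d=read_camera(n); np.savez(n+'3.npz',P=cloud(d),img=d['img'])
a=cv2.resize(np.load('top3.npz')['img'][:,:,::-1][120:270,135:230],None,fx=4,fy=4,interpolation=cv2.INTER_CUBIC)
c=cv2.resize(np.load('scene3.npz')['img'][:,:,::-1][210:310,125:260],None,fx=3,fy=3,interpolation=cv2.INTER_CUBIC)
o=np.zeros((600,790,3),np.uint8); o[:,:380]=a; o[:c.shape[0],385:385+c.shape[1]]=c
cv2.imwrite('pics/crop4.png',cv2.convertScaleAbs(o,alpha=1.9))
```

```text
-108.8 60.8 [-5.5  0.3  0.7]
-107.6 60.68 [-4.   0.2 -1.3]
-106.4 60.56 [-3.  -0.3 -2.3]
-105.2 60.44 [-2.5 -1.1 -2.3]
-104.0 60.32 [-1.6 -0.9 -1.3]
-102.8 60.2 [-1.1 -0.7 -0.9]
-101.6 60.08 [-0.2 -1.1 -0.9]
-100.4 59.96 [ 1.7 -0.9  0.8]
-99.8 59.9 [ 3.3 -1.1 -0.6]
-99.2 59.9 [ 5.2 -1.5 -0.1]
-98.6 59.9 [ 3.6 -1.5  0.7]
-98.0 59.9 [ 1.8 -1.   1.1]
-97.4 59.9 [-2.1 -0.4  0.3]
-96.8 59.9 [-5.1 -0.2  0.4]
-96.2 59.9 [-7.  -0.4  1.3]
-95.6 59.9 [-8.6  0.2  2.5]
stop -95.6 [-8.6  0.2  2.5]
 32.58 [509.3  76.1  59.5] F [-7.9 -1.3  0.8] op 0.669 g 43.6
```

View pics/crop4.png

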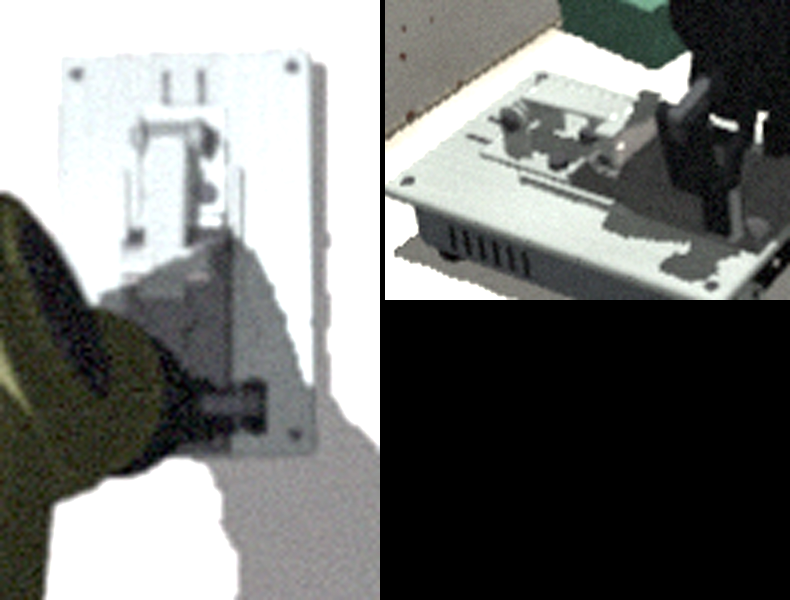

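The roller met the mould at about -123. Past the bead it pulled the mould forward by 5 N, and firm resistance began about 25 mm on, which matches home. I'll relax the push, release, retreat and verify.

Run:
```python
from fit import *
v=np.load('st.npy'); x,z,b=v[0],v[1],v[2:]
move_l(W(-96.8,z),rate=10); print(F()-b)
grip(1.0); st('open'); move_l(W(-96.8,z+70),rate=80)
move_l(W(-220,200),rate=200); move_l([400,-150,250],rate=250); st('away')
for n in('top','scene'):
    d=read_camera(n); P=cloud(d); np.savez(n+'4.npz',P=P,img=d['img'])
    a=np.radians(YAW); l=(P[...,:2]-T)@np.array([[np.cos(a),-np.sin(a)],[np.sin(a),np.cos(a)]]); Z=P[...,2]
    k=(l[...,0]<-20)&(l[...,0]>-170)&(abs(l[...,1])<40)&(Z>64)&(Z<90); q=l[k]
    print(n,k.sum(),'rear',np.percentile(q[:,0],[0.5,2]),'y',np.percentile(q[:,1],[1,99]))
    k&=(l[...,0]<-50)&(Z<79)&(Z>74)&(l[...,0]>-85); A=np.c_[l[k],np.ones(k.sum())]; print('tilt',np.linalg.lstsq(A,Z[k],rcond=None)[0],np.median(Z[k]))
a=cv2.resize(np.load('top4.npz')['img'][:,:,::-1][120:270,135:230],None,fx=4,fy=4,interpolation=cv2.INTER_CUBIC)
c=cv2.resize(np.load('scene4.npz')['img'][:,:,::-1][210:330,125:285],None,fx=2.5,fy=2.5,interpolation=cv2.INTER_CUBIC)
o=np.zeros((600,790,3),np.uint8); o[:,:380]=a; o[:c.shape[0],385:785]=c
cv2.imwrite('pics/crop5.png',cv2.convertScaleAbs(o,alpha=1.8))
```

```text
[-5.45517091 -0.59498676  1.03898607]
open 33.39 [510.9  76.4  60.2] F [-0.4  0.7  0.6] op 0.997 g 0.0
away 36.33 [ 400.  -148.8  249.4] F [ 0.9 -0.6 -0.8] op 1.002 g 0.0
top 901 rear [-116.77616741 -115.36139747] y [-27.83444742  31.4694262 ]
tilt [ 4.93488399e-03 -7.53465999e-04  7.69177301e+01] 76.54044395811877
scene 1505 rear [-119.57921971 -118.60624536] y [-29.48042525  30.29865301]
tilt [3.54193109e-03 8.57049183e-04 7.62476736e+01] 76.00968044618071
```

View pics/crop5.png

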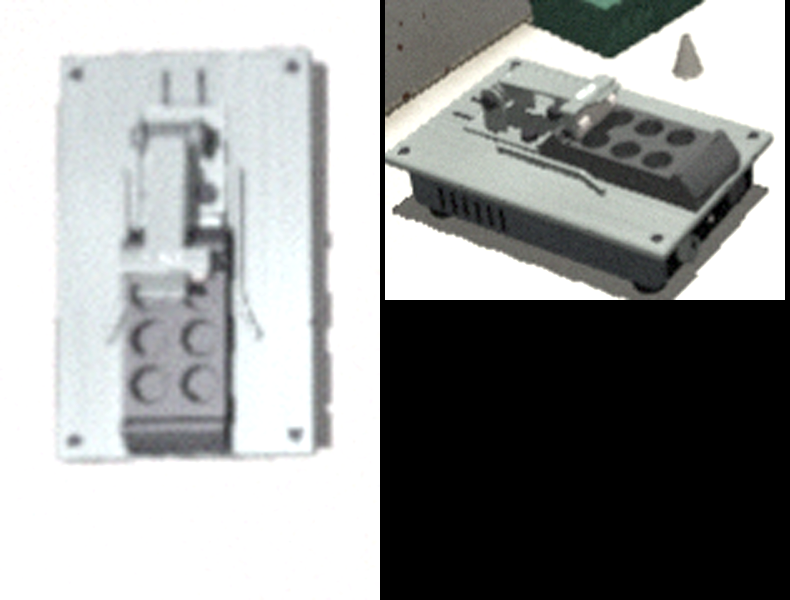

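The mould lies flat (field at 76.5 mm, tilt under 0.3°). Its front end is at x≈+12, which is at the stop, and the roller sits behind the leading bead (top view, about row 262).

```bash
python3 -c "
from plant import *
print(job_done())"
```

```text
the job is handed in; nothing more can be done
None
```

The praline mould is loaded flat between the rails against the end stop, with the roller dropped behind its bead and the gripper clear. The highest insertion force I logged was about 13 N, no other object was handled, and the job was handed in at about 36 s of the 54 s limit.

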